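# Draw the rolling pin out of its box at a slant

### The job

First fold both half-raised flaps of the wooden box up and back, past upright, so that its mouth stands open. Then take the rolling pin, which is longer than the mouth, by the end that lies under the mouth, tilt it and draw it out on the slant, that end first while the other end is still inside. Finish while holding it still in the gripper, the whole pin at least 5 cm higher than the top of the box and clear of box and flaps; leave the flaps folded back and the other things on the table where they stand.

Things in the scene. Friction and masses are not known exactly. Their poses are not given: they have to be found in the camera images.
- pin_box: dark wooden box, fixed, 166 (x) x 272 (y) x 82 high, origin at the centre of its underside, z up; walls 8, floor 16 thick, inside 150 x 256. A fixed deck 6 thick (underside at z = 76) covers its top from y = +42 mm to the +y end; the rest, y = -128 to +42 mm, 150 wide, is the mouth. Box yaw is within 0.3 rad of 0, so the mouth is at the robot's right. The pin is loose inside
- mouth (a point): centre of the mouth, at the height of the rim (82 above the table); axes as those of the box
- near_flap (a joint): angle (rad) of the flap on the box's -x side, 60 wide, 160 long, 5 thick, hinged along the wall top (box x = -77, z = 82.5 mm, middle at y = -44 mm). 0 flat over the mouth, 1.57 upright, 2.3 stop, leaning outwards. Starts half raised (0.8 to 1.15). A stiff hinge (0.05 N m) keeps it where it is left: push it outwards from within the mouth with closed fingertips, 1 to 3 N
- far_flap (a joint): the same for the flap on the +x long side: hinge at box x = +77 mm, it mirrors the other one
- near_flap_edge (a point): middle of the free edge of the near flap
- far_flap_edge (a point): middle of the free edge of the far flap
- rolling_pin: light wooden pin, 240 long, 0.15 to 0.3 kg, lying lengthwise on the box floor, its axis 34 mm above the table, mouth end about 8 mm from the end wall; it may roll. Origin at its middle on its axis, its own y; +y is the end under the deck. Roller 36 diameter, 140 long; at each end a turned handle 22 diameter, 50 long, tapering to 15 in the 14 mm next to the roller
- pin_mouth_end (a point): the pin's end that starts under the mouth, on the pin's axis
- pin_deck_end (a point): the pin's other end, which starts under the deck, on the pin's axis
- timer: round wind-up kitchen timer, 66 wide, 48 high, standing on the robot's side of the box; leave alone. Origin: centre of its underside
- tablet_jar: blue jar with a white cap, 56 wide, 96 high, standing on the robot's side of the box; leave alone. Origin: centre of its underside
- glass_jar: jar with a red lid, 68 wide, 135 high, at the right side of the table; leave alone. Origin: centre of its underside
- amber_bottle: round dropper bottle, 66 wide, 106 high, at the right side of the table; leave alone. Origin: centre of its underside
- garlic_1: garlic bulb, 53 wide, left of the box; leave alone
- lime_1: lime, 50 wide, left of the box; leave alone

How it is judged:
By the outcome, as a careful person would: the job done as asked, in the order asked, and still so for the second after the job is handed in, while the arm keeps its last pose, push and grip.
It also fails if it takes over 43 s, if anything falls off the work surface, if the arm or the gripper's body presses on something with over 40 N, if the wrist force passes 120 N, or if a joint passes its speed limit or range.

### The arm

A 7-joint arm with a two-finger parallel gripper is mounted at the origin on the work surface; the furniture and walls round the work are solid. World frame = base frame: x ahead of the robot, y to its left, z up, the work surface at z = 0. Lengths are in m, angles in rad, forces in N, time in s.
With the tool pointing down it reaches from about 0.425 to 0.95 m from the base axis. Payload 4.7 kg.
Tool frame: the origin (TCP) lies between the finger pads; the fingertips stand 25 mm ahead of it and the grasp point (between the pads) lies 6 mm ahead of it; z points along the fingers, y is the line along which they close (so a half turn about z gives the same grasp; the last joint's range is limited). The gripper opens to 85 mm and grips with 20 to 120 N. Pads are 22 mm wide; open, the fingers measure 114 mm over their backs; the gripper's body (76 mm by 85 mm) begins 54 mm behind the grasp point. The pads swing forward as they close: fully open they stand 13 mm farther back than shut.
Start: joints at [1.108, 0.469, -0.049, 1.532, 0.024, 1.141, -0.082], TCP at [0.284, -0.612, 0.256] pointing down, gripper open.
Joint ranges: [-2.59, 2.59], [-0.33, 1.99], [-1.39, 1.29], [0.1, 2.45], [-1.04, 4.18], [0.21, 1.99], [-2.66, 2.66]. Speed limits (rad/s): [2.57, 2.57, 3.14, 3.14, 3.14, 3.14, 3.14].

### API

Orientations are given as a 3x3 rotation matrix whose columns are the frame's x, y, z axes.
In Python, from rig import * gives the robot as it stands. Calls block until the motion is done:
- movep(position, orientation): joint-space move of the TCP to a pose.
- move_l(position, attitude=None, feed=0.15, until_force=None): straight line of the TCP; attitude=None keeps the orientation; feed is the mean speed in m/s. With until_force (N) it stops when the force on the tool has changed by that much, and returns True; else False.
- move_joints(angles): joint-space move.
- command_gripper(opening, newtons=None): finger opening in m; newtons is the grip in N (None keeps the last); returns when the fingers have stopped.
- sleep(seconds).
- inverse_kinematics(position, orientation): joint angles nearest the present ones, or None.
- sense(): the state.
- camera(name): name is "scene" or "top" or "wrist"; returns (picture, depth): 420x560x3 uint8, red, green, blue; 420x560 float32, m along the optical axis (not along the pixel's ray), 0 where there is no reading.
- camera_params(name): a dict with "K" (3x3 intrinsics, pixels), "position" and "rotation" of the camera in the world; the wrist camera has in their place "tool_from_camera" (4x4, takes a point from camera to tool coordinates, whose origin is the TCP and whose axes are the flange's). Camera axes: x right, y down, z forward; pixel columns grow to the right and rows downward; lengths in m; the calibration is good to about 2 mm. A picture is of the moment at which its call begins: read the wrist's pose just before it. camera_params takes no time and is no camera call.
A pose or a line that the arm cannot do raises Unreachable and nothing moves.
- finish_job(): hands the job in; it is judged then, once.
The state is a dict: "time_s": time; "joint_pos": joint angles; "qd": joint speeds; "joint_efforts": joint torques, N m; "position": TCP position; "tcp_rot": TCP orientation; "wrist_force": force on the tool from outside, world axes, zero at the start; "ft_torque": the same for the moment, N m; "finger_gap": finger opening in m; "gripper_force": force on a finger pad.
Only numpy, scipy, OpenCV 4.12 (cv2) and the standard library are available. Lean on these libraries where they do the work, as an engineer would, in place of code of your own. Each camera call takes 0.05 s, during which the arm holds its last target. There are 200 camera calls.

## Working session

There is one attempt and no reset: what is moved stays moved. The work goes in short steps, each a Python script; the robot and the scene stay as the last script left them, time stands still between calls to the robot, and variables do not carry over. Pictures are saved under pics/ and viewed, at most 10 in all, crops included, and the job is handed in when it is done.

```bash
mkdir -p pics; ls; python3 - <<'E'
from rig import *
import cv2,numpy as np
for n in ("scene","top"):
    p,d=camera(n); np.savez(f"pics/{n}0.npz",p=p,d=d)
    cv2.imwrite(f"pics/{n}0.png",p[:,:,::-1]); c=camera_params(n); print(n,c["K"],c["position"],c["rotation"])
print(camera_params("wrist")); print(sense())
a=[cv2.imread(f"pics/{n}0.png") for n in("scene","top")]
E
```

```text
pics
scene [[429.41579713   0.         280.15851293]
 [  0.         429.41579713 212.88503534]
 [  0.           0.           1.        ]] [0.06563368 0.3831813  0.93290114] [[-0.76623722 -0.48854352  0.41737962]
 [-0.64245406  0.5941557  -0.48397499]
 [-0.01154564 -0.63898688 -0.76913098]]
top [[414.12800259   0.         279.3264276 ]
 [  0.         414.12800259 205.94877223]
 [  0.           0.           1.        ]] [ 0.27023519 -0.17014792  1.28114205] [[-3.08860670e-02 -9.75967755e-01  2.15715073e-01]
 [-9.99522879e-01  3.01033914e-02 -6.91370938e-03]
 [ 2.53802133e-04 -2.15825688e-01 -9.76431876e-01]]
{'K': array([[361.50252959,   0.        , 279.22639941],
       [  0.        , 361.50252959, 206.75174216],
       [  0.        ,   0.        ,   1.        ]]), 'tool_from_camera': array([[-2.45248751e-04, -9.54757510e-01, -2.97385335e-01,
         7.70468354e-02],
       [ 9.99999641e-01, -4.75205627e-04,  7.00967577e-04,
        -1.74535523e-04],
       [-8.10573243e-04, -2.97385057e-01,  9.54757284e-01,
        -1.16645736e-01],
       [ 0.00000000e+00,  0.00000000e+00,  0.00000
[... 171 characters left out ...]
, 'qd': array([-0.00082653, -0.0019558 , -0.00070011, -0.00424908,  0.00072628,
        0.0010366 , -0.0001996 ]), 'joint_efforts': array([ 7.09048545e-04, -5.11515749e+01, -4.68637934e-02, -2.38392216e+01,
        1.08254873e-02,  4.38602336e-03,  3.02646390e-05]), 'position': array([ 0.28353908, -0.61202825,  0.25531643]), 'tcp_rot': array([[ 9.07371072e-01,  4.20329743e-01, -8.03524838e-04],
       [ 4.20330509e-01, -9.07369611e-01,  1.62860898e-03],
       [-4.45412247e-05, -1.81549868e-03, -9.99998351e-01]]), 'wrist_force': array([ 0.78228811,  0.13276087, -0.06333171]), 'ft_torque': array([ 0.05897175, -0.01838638,  0.0439422 ]), 'gripper_force': 0.0, 'finger_gap': 0.08565574684095946}
```

View pics/top0.png

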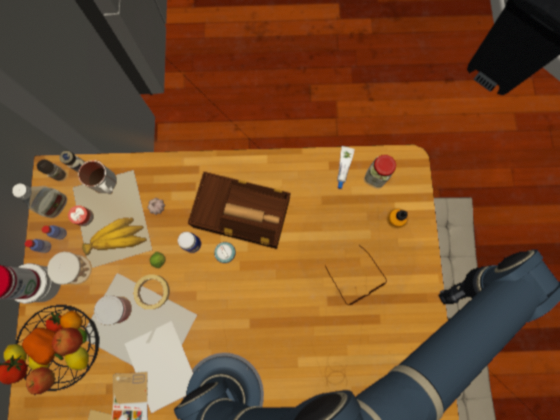

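View pics/scene0.png

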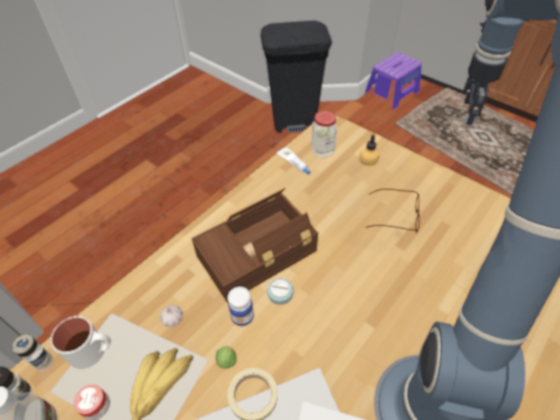

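The top view shows the box at px (190–290, 173–246) with the deck to the left (+y). The pin lies at about (225–280, 205–222), the timer at (225, 252), the tablet jar at (189, 241), garlic at (157, 205) and lime at (157, 260). Both flaps are half raised. Next I'll measure with depth.

```bash
cat > h.py <<'E'
import numpy as np, cv2
def cloud(d,K,p,R):
    v,u=np.indices(d.shape); c=np.stack([(u-K[0,2])/K[0,0]*d,(v-K[1,2])/K[1,1]*d,d],-1)
    w=c@np.asarray(R).T+p; w[d<=0]=np.nan; return w
E
python3 - <<'E'
from rig import *
from h import *
for n in("top","scene"):
    z=np.load(f"pics/{n}0.npz"); c=camera_params(n); w=cloud(z["d"],c["K"],c["position"],c["rotation"])
    hsv=cv2.cvtColor(z["p"],cv2.COLOR_RGB2HSV)
    roi=(w[...,0]>.35)&(w[...,0]<.85)&(w[...,1]>-.35)&(w[...,1]<.25)
    print(n,"table z",np.nanmedian(w[...,2][roi]))
    dark=(hsv[...,2]<125)
    m=(roi&(w[...,2]>.074)&(w[...,2]<.09)&dark).astype(np.uint8)
    k,l,s,_=cv2.connectedComponentsWithStats(m)
    for i in range(1,k):
        if s[i,4]>60:
            P=w[l==i]; print(s[i],P.mean(0).round(4),cv2.minAreaRect(P[:,:2].astype(np.float32)))
    m=(roi&(w[...,2]>.02)).astype(np.uint8)
    k,l,s,_=cv2.connectedComponentsWithStats(m)
    for i in range(1,k):
        if s[i,4]>30:
            P=w[l==i]; print("obj",s[i],P.min(0).round(3),P.max(0).round(3))
z=np.load("pics/top0.npz");cr=z["p"][165:265,140:300,::-1]
hh=(cloud(z["d"],*[camera_params("top")[k] for k in("K","position","rotation")])[165:265,140:300,2]/0.16*255).clip(0,255)
hh=cv2.applyColorMap(np.nan_to_num(hh).astype(np.uint8),cv2.COLORMAP_JET)
cv2.imwrite("pics/c1.png",cv2.resize(np.vstack([cr,hh]),None,fx=3,fy=3)[:600] if 0 else cv2.resize(np.hstack([cr,hh]),(800,250),interpolation=cv2.INTER_CUBIC))
E
```

```text
top table z 0.0009378688664654078
[ 188  172  102   74 1966] [0.5447 0.0022 0.0818] ((0.5336747169494629, -0.0588424950838089), (0.2716998755931854, 0.16479645669460297), 73.59065246582031)
obj [ 188  171  103   77 4009] [ 0.419 -0.212  0.02 ] [0.651 0.093 0.14 ]
obj [148 197  17  17 206] [0.537 0.179 0.021] [0.588 0.229 0.054]
obj [178 231  23  21 353] [0.415 0.067 0.021] [0.468 0.117 0.101]
obj [214 242  21  21 334] [ 0.38  -0.038  0.02 ] [0.441 0.024 0.051]
obj [150 251  16  17 198] [0.371 0.172 0.021] [0.419 0.215 0.051]
scene table z -0.0006051170118370752
[194 194 106  94 966] [ 5.435e-01 -2.000e-04  7.980e-02] ((0.530156672000885, -0.05654105544090271), (0.26957929134368896, 0.16261699795722961), 75.28022766113281)
[273 237  30  23 183] [ 0.4431 -0.0791  0.0826] ((0.44465070962905884, -0.07953391969203949), (0.08339804410934448, 0.01242805551737547), 74.00599670410156)
obj [ 191  187  128  136 7517] [ 0.41  -0.213  0.02 ] [0.648 0.122 0.139]
obj [267 278  27  24 472] [ 0.377 -0.038  0.02 ] [0.439 0.024 0.049]
obj [160 304  23  22 358] [0.531 0.179 0.02 ] [0.579 0.23  0.053]
obj [216 346  21  22 383] [0.366 0.174 0.02 ] [0.416 0.217 0.048]
```

View pics/c1.png

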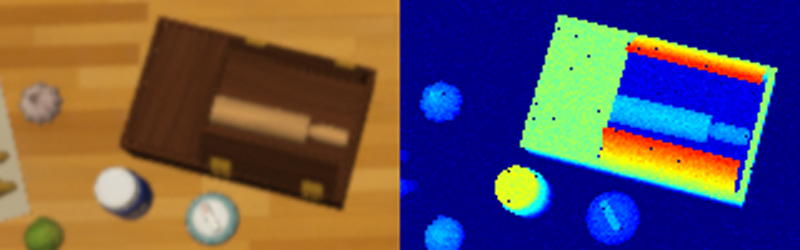

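Depth is clean: the deck is the flat green area, and the flaps rise to about 0.135. The box fit is centre (0.5335, −0.059), yaw −0.286. The pin lies near the middle, with its handle end to the right. Next I'll move over the mouth and refine with the wrist camera.

```bash
cat >> h.py <<'E'
C=np.array([.5335,-.059,0]); YAW=np.deg2rad(73.59-90)
RB=np.array([[np.cos(YAW),-np.sin(YAW),0],[np.sin(YAW),np.cos(YAW),0],[0,0,1]])
def W(x,y,z): return C+RB@np.array([x,y,z])/1000       # box mm -> world m
def toB(w): return (w-C)@RB*1000
def tool(th=0):  # tool y along box x, x along box +y, pointing down; th raises the -y side
    c,s=np.cos(th),np.sin(th)
    return RB@np.array([[0,1,0],[c,0,-s],[-s,0,-c]]).T.T
def wrist_cloud(rig):
    s=rig.sense(); p,d=rig.camera("wrist"); q=rig.camera_params("wrist"); T=q["tool_from_camera"]
    R=s["tcp_rot"]@T[:3,:3]; o=s["position"]+s["tcp_rot"]@T[:3,3]
    return p,cloud(d,q["K"],o,R)
def measure(w,p):
    b=toB(w); hsv=cv2.cvtColor(p,cv2.COLOR_RGB2HSV)
    x,y,z=b[...,0],b[...,1],b[...,2]
    tan=(abs(x)<72)&(y>-127)&(y<38)&(z>35)&(z<56)&(hsv[...,2]>90)
    P=b[tan]; 
    if len(P)>20:
        l=cv2.fitLine(P[:,:2].astype(np.float32),cv2.DIST_HUBER,0,.01,.01).ravel()
        print("pin n",len(P),"mean",P.mean(0).round(1),"line",l.round(3),"ymin",np.percentile(P[:,1],1).round(1),"x range handle",np.percentile(P[P[:,1]<-86][:,0],[2,98]).round(1) if (P[:,1]<-86).any() else None)
    for nm,sg in(("near",-1),("far",1)):
        m=(y>-115)&(y<25)&(z>92)&(z<150)&(abs(x-sg*77)<65)&(sg*x>10)
        Q=b[m]
        if len(Q)>20:
            r=np.hypot(Q[:,0]-sg*77,Q[:,2]-82.5); a=np.arctan2(Q[:,2]-82.5,-sg*(Q[:,0]-sg*77)); a=a[(r>25)&(r<64)]
            print(nm,"flap",len(a),np.median(a).round(3),"zmax",Q[:,2].max().round(1))
    D=(z>76)&(z<88)&(hsv[...,2]<130)&(abs(x)<95)&(abs(y)<150); 
    if D.sum()>50: print("rim/deck",D.sum(),"z",np.median(z[D]).round(2),cv2.minAreaRect(b[D][:,:2].astype(np.float32)))
E
python3 - <<'E'
import rig
from h import *
R=tool(); print(R.round(3),np.linalg.det(R))
z=np.load("pics/top0.npz"); c=rig.camera_params("top"); measure(cloud(z["d"],c["K"],c["position"],c["rotation"]),z["p"])
rig.movep(W(0,-70,330),R); rig.command_gripper(0)
p,w=wrist_cloud(rig); cv2.imwrite("pics/w1.png",p[:,:,::-1]); measure(w,p); print(rig.sense()["time_s"],rig.sense()["joint_pos"])
E
```

```text
[[ 0.283  0.959  0.   ]
 [ 0.959 -0.283  0.   ]
 [ 0.     0.    -1.   ]] 1.0
pin n 510 mean [ -1.2 -32.6  46.6] line [  0.045  -0.999  -1.561 -38.275] ymin -119.3 x range handle [-7.4 11.9]
near flap 467 1.043 zmax 139.7
far flap 247 1.173 zmax 138.6
rim/deck 1920 z 81.77 ((0.356903076171875, 0.44268798828125), (165.06837463378906, 271.8465576171875), 0.3505933880805969)
pin n 4015 mean [ -3.5 -28.1  46. ] line [ 3.1000e-02 -1.0000e+00 -3.3020e+00 -3.2837e+01] ymin -116.9 x range handle [-11.1   8.9]
near flap 3199 1.059 zmax 135.4
far flap 2919 1.136 zmax 137.0
rim/deck 11459 z 80.92 ((0.3289947509765625, -23.924713134765625), (166.65029907226562, 223.67672729492188), 0.04596056044101715)
2.875 [ 0.59162101  0.20777623 -0.5051975   1.75704987  0.10721287  1.20397604
 -0.22932422]
```

View pics/w1.png

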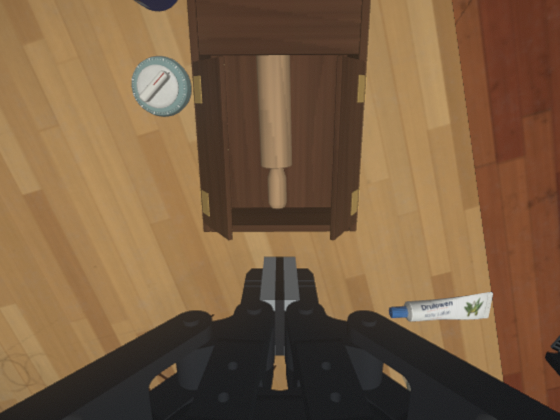

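The wrist view confirms the fit: pin handle at px (277, 187), box walls at px 200–360, near flap on the left and far flap on the right, both leaning inwards. Now I'll push the flaps.

```bash
python3 - <<'E'
import rig
from h import *
R=tool(); Z=145
def st(t): s=rig.sense(); print(t,round(s["time_s"],2),toB(s["position"]).round(1),(s["wrist_force"]@RB).round(1))
rig.movep(W(0,-50,180),R); rig.move_l(W(0,-50,Z),feed=.1); st("in")
for sg in(-1,1):
    rig.move_l(W(sg*25,-50,Z),feed=.12)
    r=rig.move_l(W(sg*96,-50,Z),feed=.06,until_force=7); st(("push",sg,r))
    if sg<0: rig.move_l(W(0,-50,Z),feed=.2)
rig.move_l(W(40,-50,Z+20),feed=.2)
rig.command_gripper(.085)
rig.movep(W(0,-100,300),R)
p,w=wrist_cloud(rig); cv2.imwrite("pics/w2.png",p[:,:,::-1]); measure(w,p); st("end")
E
```

```text
in 4.03 [  0.6 -50.  145.7] [-0.1  0.3  0.5]
('push', -1, False) 5.72 [-96.  -50.  144.9] [-0.2  0.8  0.4]
('push', 1, False) 8.05 [ 96.1 -49.9 145.2] [-0.5  0.4 -0.2]
pin n 5016 mean [ -3.9 -27.8  46.1] line [ 3.0000e-02 -1.0000e+00 -3.7450e+00 -3.2669e+01] ymin -117.1 x range handle [-12.1   8. ]
near flap 6917 2.181 zmax 131.8
far flap 7097 2.217 zmax 132.0
rim/deck 7474 z 81.17 ((0.7643661499023438, -41.92333221435547), (166.19029235839844, 186.9503173828125), 0.269250750541687)
end 9.98 [ -0.5 -99.8 299. ] [-0.8 -0.1 -0.3]
```

View pics/w2.png

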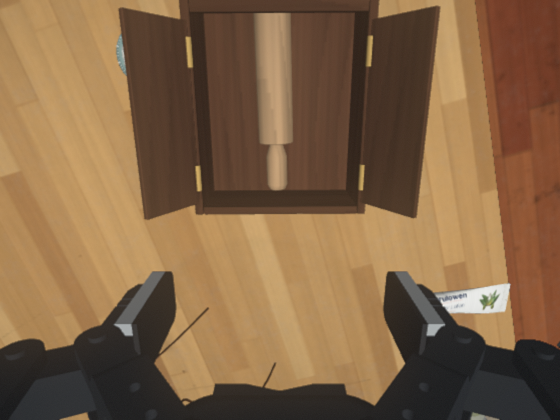

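Both flaps are folded back (about 2.18 and 2.22 rad). The pin handle is at px (277, 165), unmoved. Next: grasp and tilt.

```bash
cat >> h.py <<'E'
def pose(ye,ze,deg,x=-1.7,L=222.5,h=12):
    t=np.deg2rad(deg); c,s=np.cos(t),np.sin(t)
    return W(x,ye-L*c+h*-s*-1,ze+L*s+h*c),tool(t)
E
python3 - <<'E'
import rig
from h import *
def st(t): s=rig.sense(); print(t,round(s["time_s"],2),toB(s["position"]).round(1),(s["wrist_force"]@RB).round(1),s["finger_gap"].round(4),s["gripper_force"])
print(tool(.3)[:,2]@RB)
rig.command_gripper(.06)
p0,R=pose(121.5,34,0)
rig.movep(p0+[0,0,.06],R); print(rig.move_l(p0,feed=.1,until_force=8)); st("down")
rig.command_gripper(.0,100); st("grip")
for a in((120,33.5,6),(116,32,12),(112,30,17.5)):
    p,R=pose(*a); rig.move_l(p,R,feed=.07); st(a)
p,w=wrist_cloud(rig); cv2.imwrite("pics/w3.png",p[:,:,::-1])
p,d=rig.camera("scene"); cv2.imwrite("pics/s3.png",cv2.resize(p[160:310,170:340,::-1],None,fx=3.5,fy=3.5))
E
```

```text
[ 0.         -0.29552021 -0.95533649]
FalseTraceback (most recent call last):
  File "<stdin>", line 7, in <module>
  File "<stdin>", line 3, in st
AttributeError: 'float' object has no attribute 'round'
```

```bash
sed -i 's/ye-L\*c+h\*-s\*-1/ye-L*c+h*s/' h.py; python3 - <<'E'
import rig
from h import *
def st(t): s=rig.sense(); print(t,round(s["time_s"],2),toB(s["position"]).round(1),(s["wrist_force"]@RB).round(1),round(s["finger_gap"],4),s["gripper_force"])
st("down")
rig.command_gripper(.0,100); st("grip")
for a in((120,33.5,6),(116,32,12),(112,30,17.5)):
    p,R=pose(*a); rig.move_l(p,R,feed=.07); st(a)
p,w=wrist_cloud(rig); cv2.imwrite("pics/w3.png",p[:,:,::-1])
E
```

```text
down 11.91 [  -1.1 -100.9   46.5] [0.1 1.3 0.3] 0.0599 0.0
grip 12.37 [  -1.4 -101.    46.8] [-1.9 -0.6  5.6] 0.0187 97.11313405889086
(120, 33.5, 6) 12.84 [  -2.  -100.    68.5] [-0.2 -0.2 -1.9] 0.0183 97.31404087739065
(116, 32, 12) 13.3 [ -2.  -99.4  89.5] [-0.7 -0.5 -2.7] 0.0187 97.35714306298178
(112, 30, 17.5) 13.72 [ -2.  -96.9 107.9] [ 1.  -0.2 -1.2] 0.019 97.3586705775233
```

View pics/w3.png

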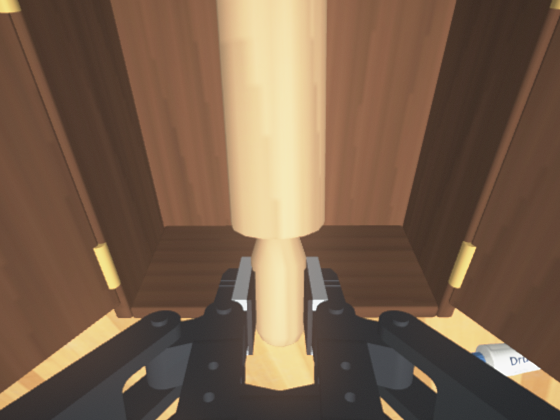

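The pin is held with its mouth end above the rim, tilted. I'll check its slope in the grip, then draw it out.

```bash
python3 - <<'E'
import rig
from h import *
def st(t): s=rig.sense(); print(t,round(s["time_s"],2),toB(s["position"]).round(1),(s["wrist_force"]@RB).round(1),round(s["finger_gap"],4))
def slope():
    p,w=wrist_cloud(rig); s=rig.sense(); q=(w-s["position"])@s["tcp_rot"]*1000  # tool frame
    hv=cv2.cvtColor(p,cv2.COLOR_RGB2HSV)[...,2]
    m=(abs(q[...,1])<4)&(q[...,0]>40)&(q[...,0]<130)&(abs(q[...,2])<30); P=q[m]
    f=np.polyfit(P[:,0],P[:,2],1); a=np.rad2deg(np.arctan(f[0])); print("roller top: n",len(P),"droop deg",a.round(2),"z at x=80",np.polyval(f,80).round(1)); return a
if abs(slope())<2.5:
    u=np.deg2rad(17.5)
    for s in(25,65,130):
        p,R=pose(112-s*np.cos(u),30+s*np.sin(u),17.5); f=rig.move_l(p,R,feed=.1,until_force=9); st((s,f))
        if f: break
    else:
        slope()
        p,R=pose(-30,90,17.5); rig.move_l(p,R,feed=.12); st("")
        p,R=pose(-30,230,17.5); rig.move_l(p,R,feed=.12); st("up"); slope()
cv2.imwrite("pics/s4.png",rig.camera("scene")[0][:,:,::-1])
E
```

```text
roller top: n 5531 droop deg 0.97 z at x=80 -2.5
(25, False) 14.22 [  -1.8 -121.1  115.8] [-0.4 -0.5 -1.6] 0.0191
(65, False) 14.77 [  -1.7 -158.1  127.8] [-0.6  0.7 -1.6] 0.019
(130, False) 15.57 [  -1.7 -219.7  147.3] [-0.2  0.9 -2.1] 0.0186
roller top: n 5522 droop deg 0.89 z at x=80 -2.5
 16.0 [  -1.6 -238.2  168.4] [ 1.3 -0.4 -2.7] 0.0188
up 17.32 [  -2.2 -238.6  307.4] [-0.1 -0.8 -2.1] 0.0192
roller top: n 5507 droop deg 0.94 z at x=80 -2.5
```

View pics/s4.png

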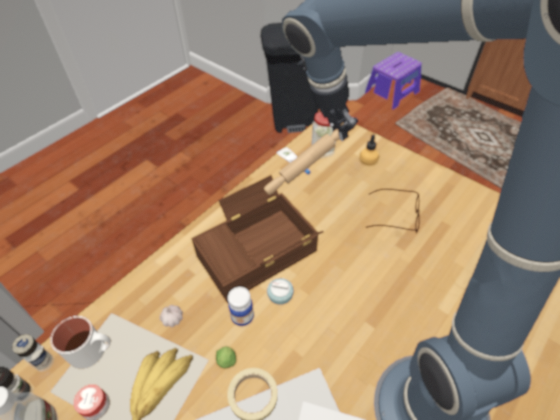

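The pin is out and held above the box at px (270–340, 140–190). Both flaps are open and the other things stand where they were.

```bash
python3 - <<'E'
import rig
rig.sleep(.5); print(rig.sense()["finger_gap"],rig.sense()["time_s"]); print(rig.finish_job())
E
```

```text
0.018741144371985433 17.9167
the job is handed in; nothing more can be done
None
```

I handed the job in at 17.9 s: both flaps were pushed back to about 2.2 rad, and the rolling pin was drawn out on the slant and is held with its lowest point about 20 cm above the table (about 12 cm above the box); I didn't see anything else move.

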